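Stop the compressor and point out the loose head bolt and the spanner for it

TASK

One of the four cylinder-head bolts of the compressor has been left standing proud, and your apprentice has to tighten it. Press the wide mushroom stop button on the control box fully down so that it stays down, then point at the proud bolt, and only that one, from straight above with the fingertips a centimetre or two over it, for about two seconds; then point in the same way at the ring spanner that he should take, and finish still pointing at it. Do not press start, do not touch the compressor or the tools while pointing, lift nothing and leave everything else as it lies.

Things in the scene. Friction and masses are not known exactly. Their poses are not given: they have to be found in the camera images.
- compressor: Fixed aluminium one-cylinder compressor with a grey motor on a base plate 160 x 460 mm. Origin: on the bench under the cylinder axis, z up; motor along -y (y -136 to -346 mm, 162 mm high); fittings stick out to x -110 and +99 mm. Square head 124 x 124 mm, highest part: top face z = 158 mm, ribs in its middle to 166 mm, one hexagon bolt per corner at x, y = +-48 mm. Not to be touched.
- bolt_proud: The head bolt left backed out, fixed here; which corner it sits in varies. Steel, 17 mm hexagon on a 23 mm washer, with 16 mm of thread showing under it, so its top is 26 mm above the head's top face and 16 mm higher than the other three. Origin on the bolt axis at the head's top face (the seat), z up.
- bolt_proud_top (a point): Centre of the top of the proud bolt, about 184 mm above the bench; z up.
- bolt_a: One of the three fully seated head bolts, 17 mm hexagon, top 10 mm above the head's top face. Origin on the bolt axis at the head's top face (the seat), z up.
- bolt_a_top (a point): Centre of the top of that seated bolt, about 168 mm above the bench; z up.
- bolt_b: One of the three fully seated head bolts, 17 mm hexagon, top 10 mm above the head's top face. Origin on the bolt axis at the head's top face (the seat), z up.
- bolt_b_top (a point): Centre of the top of that seated bolt, about 168 mm above the bench; z up.
- bolt_c: One of the three fully seated head bolts, 17 mm hexagon, top 10 mm above the head's top face. Origin on the bolt axis at the head's top face (the seat), z up.
- bolt_c_top (a point): Centre of the top of that seated bolt, about 168 mm above the bench; z up.
- control_box: Fixed two-button control box lying on its back, 120 (x) x 72 (y) x 55 mm high, grey. Origin: under its centre; z up. The wide mushroom stop button is at x = -29 mm, the small flush start button at x = +31 mm.
- stop_button (a joint): Travel of the stop button in m: 0 = out, 0.006 = fully down. It moves straight down, needs about 6 N all the way, has no return spring and stays where it is left.
- stop_top (a point): Centre of the top of the stop button: a black mushroom head 40 mm across, standing 34.5 mm above the box's lid (about 90 mm above the bench) when out. The point moves down with the button.
- start_button (a joint): Travel of the start button in m: 0 = out, 0.005 = pressed. Weak spring, about 2 to 4.5 N. Not to be pressed.
- start_top (a point): Centre of the top of the start button: a black flat button 23 mm across inside a steel ring, flush, 62 mm above the bench.
- tool_mat: Fixed black rubber mat 250 (x) x 240 (y) x 3 mm under the three tools. Origin: under its centre; z up.
- ring_spanner: The double ring spanner: a flat steel spanner 190 mm long and 8 mm thick with a closed ring at each end (26 and 24 mm outside, shank 12 mm wide), loose on the mat. Origin: underside of the middle of its shank, x along its length, z up. Which of the three places on the mat it lies in varies. Only pointed at.
- open_spanner: The double open-ended spanner: same steel, length and thickness, but with an open fork at each end (about 29 mm wide). Loose on the mat. Origin: underside of the middle, x along it, z up.
- screwdriver: Screwdriver, 190 mm long, black handle 24 mm thick to its -x, steel blade to +x. Loose on the mat. Origin: underside, middle of its length, x along it.
- socket: Loose steel spanner socket standing on end, 26 mm across, 38 mm high. Origin: under its centre.
- bearing: Loose ball bearing lying flat, 62 mm across, 16 mm high. Origin: under its centre.
- piston: Loose aluminium piston standing up, 64 mm across, 50 mm high. Origin: under its centre.
- tape_roll: Loose roll of paper tape lying flat, 100 mm across, 25 mm high. Origin: under its centre.
- filter_can: Loose blue screw-on filter can standing up, 76 mm across, 118 mm high. Origin: under its centre.

How it is judged:
By the outcome, as a careful person would: the job done as asked, in the order asked, and still so for the second after the job is handed in, with the robot touching nothing.
It also fails if it takes over 54 s, if anything falls off the work surface, if the arm or the gripper's body presses on something with over 40 N, if the wrist force passes 120 N, or if a joint passes its speed limit or range.

ROBOT

A 6-joint arm with a two-finger parallel gripper is mounted at the origin on the work surface. World frame = base frame: x ahead of the robot, y to its left, z up, the work surface at z = 0. Lengths are in mm, angles in rad, forces in N, time in s.
With the tool pointing down it reaches from about 325 to 850 mm from the base axis. Payload 4.4 kg.
Tool frame: the origin (TCP) lies midway between the tips of the shut fingers; the grasp point (between the pads) lies 19 mm behind it; z points along the fingers, y is the line along which they close (so a half turn about z gives the same grasp; the last joint's range is limited). The gripper opens to 94 mm and grips with 3 to 60 N. Pads are 16 mm wide; open, the fingers measure 119 mm over their backs; the gripper's body (75 mm by 177 mm) begins 78 mm behind the grasp point.
Start: joints at [-1.476, 0.207, 1.542, -0, 1.393, -0.15], TCP at [139.345, -557.862, 205.447] pointing down, gripper open.
Joint ranges: [-2.73, 2.73], [-0.86, 2.22], [0.23, 2.46], [-1.11, 4.25], [0.08, 2.63], [-2.82, 2.82]. Speed limits (rad/s): [2.79, 2.79, 3.14, 3.14, 3.14, 3.14].

INTERFACE

Orientations are given as a unit quaternion [w, x, y, z].
In Python, from rig import sense, read_camera, camera_info, sign_off gives the robot as it stands. The module is installed in compiled form; this text tells all that it offers.
- The arm moves only by the shell command python3 -m creep 'ROWS' [OPENING]. ROWS is text: rows parted by semicolons, each of 6 numbers parted by spaces: the shift along the tool's x, y, z each as a share of 15 cm, from -1 to 1, then the turn, a rotation vector about the tool's x, y, z each as a share of 180 degrees, from -1 to 1. In form: tx ty tz wx wy wz; .... A call has 1 to 12 rows; each row shifts and turns the commanded pose from where the row before left it, along the tool's axes as they then stand; what a row does not reach is not made up. A row lasts 1/10 s, in which the tool goes at most 50 mm and 8.59 degrees, less where a joint would pass 70% of its speed; a pose out of reach is approached as far as the arm can. A call with a number of a shift or a turn outside -1 to 1 is refused whole. A call with a gripper value outside its range is refused whole. OPENING is the closure, from 0 (fully open) to 1 (shut), set as the call begins (- or left out, the last holds). The fingers move at their own pace and stop on an object; the grip force is fixed at half the most. Time passes only in rows, so rows that do not move let the fingers close. It gives the time, the measured TCP pose, the force, the opening and the grip force at its end, in the units of the state.
- sense(): the state, without advancing time (a new reading comes with each control period).
- read_camera(name): name is "side" or "top" or "wrist"; returns the picture (384x512x3 uint8, red, green, blue); there is no depth.
- camera_info(name): a dict with "K" (3x3 intrinsics, pixels), "pose" (4x4, takes a point from camera to world coordinates); the wrist camera has in their place "T_tool_cam" (4x4, takes a point from camera to tool coordinates, whose origin is the TCP and whose axes are the flange's). Camera axes: x right, y up, looking along -z (the intrinsics and any distortion apply to the point x, -y, -z); pixel columns grow to the right and rows downward; lengths in mm; the calibration is good to about 2 mm. A picture is of the moment at which its call begins: read the wrist's pose just before it. camera_info takes no time and is no camera call.
- sign_off(): hands the job in; it is judged then, once.
The state is a dict: "t": time; "joint_pos": joint angles; "dq": joint speeds; "tau": joint torques, N m; "eef_pos": TCP position; "tool_rot": TCP orientation; "wrist_force": force on the tool from outside, world axes, zero at the start; "ft_torque": the same for the moment, N m; "width": finger opening in mm; "finger_force": force on a finger pad.
Only numpy, scipy, OpenCV 4.12 (cv2) and the standard library are available. Lean on these libraries where they do the work, as an engineer would, in place of code of your own. Each camera call takes 0.05 s, during which the arm holds its last target. There are 200 camera calls.

## Working session

There is one attempt and no reset: what is moved stays moved. The work goes in short steps, Python scripts to look and compute and a shell command to move; the robot and the scene stay as the last step left them, time stands still between calls to the robot, and variables do not carry over. Pictures are saved under pics/ and viewed, at most 10 in all, crops included, and the job is handed in when it is done.

```bash
mkdir -p pics; cat > h.py <<'E'
import numpy as np, cv2
from rig import sense, read_camera, camera_info
from scipy.spatial.transform import Rotation as R
def ray(info,u,v,T=None):
    K=np.array(info["K"]); T=np.array(info["pose"]) if T is None else T
    d=np.linalg.inv(K)@[u,v,1]; d=np.array([d[0],-d[1],-d[2]])
    return T[:3,3],T[:3,:3]@d
def at(info,u,v,z,T=None):
    o,d=ray(info,u,v,T); return o+d*(z-o[2])/d[2]
def proj(info,P):
    T=np.linalg.inv(np.array(info["pose"])); p=T[:3,:3]@np.array(P)+T[:3,3]
    q=np.array(info["K"])@[p[0],-p[1],-p[2]]; return q[:2]/q[2]
E
python3 - <<'E'
from h import *
for n in("top","side"):
    i=camera_info(n);print({k:(np.round(v,3).tolist() if k in("K","pose") else v) for k,v in i.items()})
    im=read_camera(n);np.save(n,im);cv2.imwrite(f"pics/{n}.png",cv2.resize(im[:,:,::-1],(800,600),interpolation=cv2.INTER_CUBIC))
s=sense();print(s["t"],s["eef_pos"],s["tool_rot"],s["width"],s["wrist_force"])
E
```

```text
{'K': [[425.893, 0.0, 254.05], [0.0, 425.893, 197.652], [0.0, 0.0, 1.0]], 'pose': [[0.027, 0.974, -0.223, 357.83], [-1.0, 0.027, -0.007, 39.217], [-0.001, 0.223, 0.975, 1099.949], [0.0, 0.0, 0.0, 1.0]]}
{'K': [[354.235, 0.0, 253.594], [0.0, 354.235, 193.468], [0.0, 0.0, 1.0]], 'pose': [[-0.94, 0.258, -0.225, 381.911], [-0.342, -0.716, 0.609, 590.543], [-0.004, 0.649, 0.761, 823.785], [0.0, 0.0, 0.0, 1.0]]}
0.1 [ 139.25896738 -557.13366136  204.42514036] [-1.00915391e-03  9.92518717e-01  1.22088402e-01  2.81316421e-05] 93.96074118556952 [ 0.12901029  0.07304625 -0.24677968]
```

View pics/top.png

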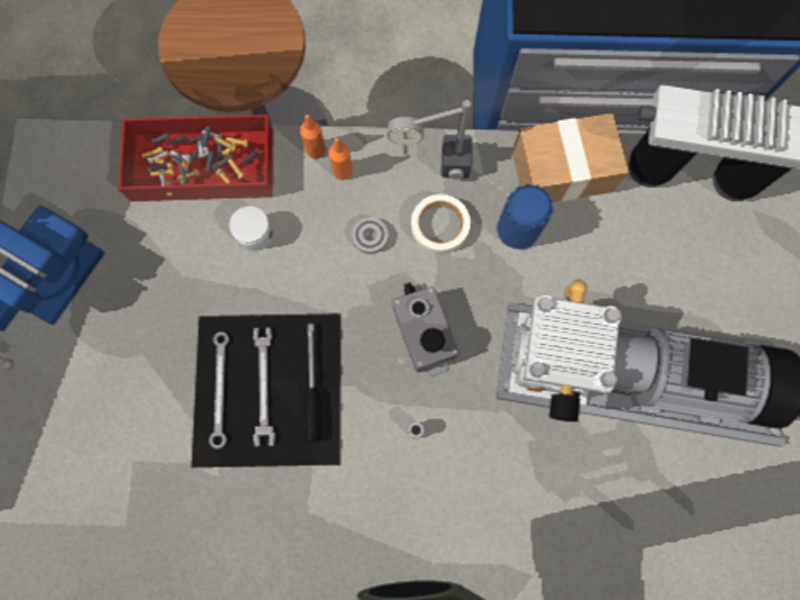

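View pics/side.png

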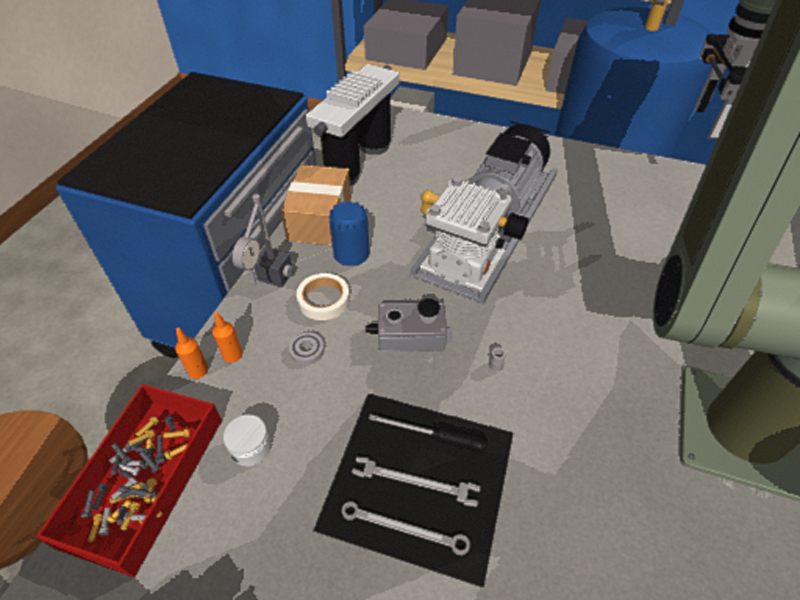

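The top view shows the ring spanner leftmost on the mat (rings at 221,339 and 218,440), the stop button at (432,340) and the start button at (418,307). The compressor head is around (575,340). I'll enlarge the head in both views.

```bash
python3 - <<'E'
from h import *
t=np.load("top.npy");s=np.load("side.npy")
a=cv2.resize(t[180:260,325:405,::-1],(400,400),interpolation=cv2.INTER_CUBIC) # x5
b=cv2.resize(s[105:185,260:340,::-1],(400,400),interpolation=cv2.INTER_CUBIC)
cv2.imwrite("pics/head.png",np.hstack([a,b]))
a=cv2.resize(t[175:245,240:310,::-1],(420,420),interpolation=cv2.INTER_CUBIC) #x6
b=cv2.resize(t[200:300,120:180,::-1],(300,500),interpolation=cv2.INTER_CUBIC) #x5
b=b[:420] if 0 else b
c=np.zeros((500,720,3),np.uint8);c[:420,:420]=a;c[:,420:]=b
cv2.imwrite("pics/box.png",c)
E
```

```text
(no output)
```

View pics/head.png

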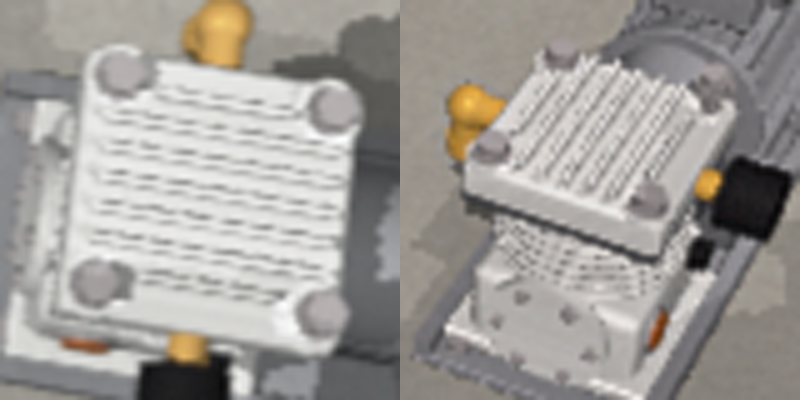

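View pics/box.png

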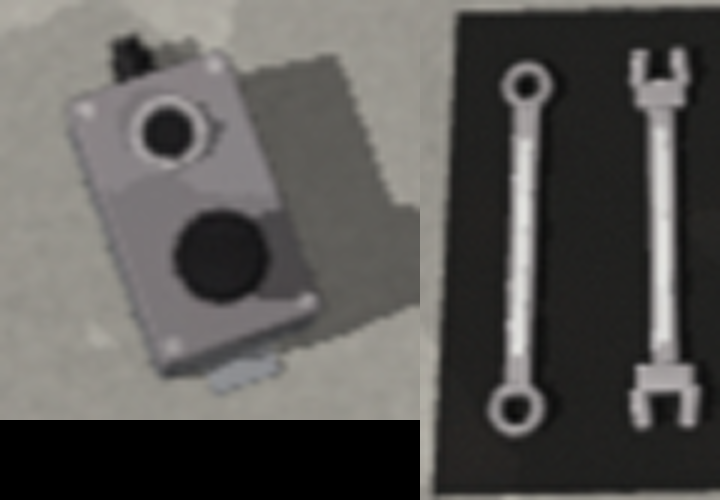

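Head crop, top view: bolts at TL(122,72), TR(335,107), BL(98,282) and BR(323,313). Side view: TL(90,150), TR(162,55), BR(314,80) and BL(249,195). I'll triangulate each one to find which is highest.

```bash
python3 - <<'E'
from h import *
t=camera_info("top");s=camera_info("side")
f=lambda c,k,o:[(c[0]+.5)/k-.5+o[0],(c[1]+.5)/k-.5+o[1]]
A=dict(TL=(122,72),TR=(335,107),BL=(98,282),BR=(323,313))
B=dict(TL=(90,150),TR=(162,55),BR=(314,80),BL=(249,195))
for k in A:
    a=f(A[k],5,(325,180));b=f(B[k],5,(260,105))
    o1,d1=ray(t,*a);o2,d2=ray(s,*b)
    x=np.linalg.lstsq(np.c_[d1,-d2],o2-o1,rcond=None)[0];p,q=o1+x[0]*d1,o2+x[1]*d2
    print(k,((p+q)/2).round(1),"gap",np.linalg.norm(p-q).round(1),"z168",at(t,*a,168).round(1)[:2],"z184",at(t,*a,184).round(1)[:2], "side168",at(s,*b,168).round(1)[:2],"side184",at(s,*b,184).round(1)[:2])
bx=lambda c,z:at(t,*f(c,6,(240,175)),z).round(1)
print("stop",bx((221,256),89.5),"start",bx((169,132),62))
sp=lambda c:at(t,*f((c[0]-420,c[1]),5,(120,200)),11).round(1)
print("ring",sp((527,85)),sp((517,408)))
i=camera_info("wrist");print(np.round(i["T_tool_cam"],3),i["K"])
E
```

```text
TL [ 587.3 -168.4  163.2] gap 1.4 z168 [ 585.4 -167.3] z184 [ 581.5 -163.8] side168 [ 586.5 -163. ] side184 [ 581.5 -144.6]
TR [ 572.4 -262.9  166.2] gap 0.4 z168 [ 571.8 -262.4] z184 [ 568.1 -257.2] side168 [ 572.1 -260.7] side184 [ 567.5 -239.9]
BL [ 491.  -154.3  169.6] gap 2.3 z168 [ 490.  -154.7] z184 [ 487.8 -151.3] side168 [ 492.4 -156.3] side184 [ 489.7 -138.1]
BR [ 478.1 -248.3  182.8] gap 1.9 z168 [ 479.1 -253. ] z184 [ 477. -248.] side168 [ 481.3 -267.9] side184 [ 478.9 -246.9]
stop [542.2  -8.7  89.5] start [599.1  12.5  62. ]
ring [548.6 339.1  11. ] [384.1 329.9  11. ]
[[-0.00000e+00  9.70000e-01  2.43000e-01  7.14950e+01]
 [ 1.00000e+00  0.00000e+00  1.00000e-03 -4.73000e-01]
 [ 1.00000e-03  2.43000e-01 -9.70000e-01 -1.79763e+02]
 [ 0.00000e+00  0.00000e+00  0.00000e+00  1.00000e+00]] [[305.98865568   0.         255.46485284]
 [  0.         305.98865568 191.95593692]
 [  0.           0.           1.        ]]
```

The proud bolt is BR, at about (477,-248.5). Its triangulated height is 182.8 mm, and the parallelogram of the other three bolts predicts (476,-250). The stop-to-start distance of 61 mm and the ring spacing of 165 mm both match the given sizes. Next I'll raise the arm and shut the fingers.

```bash
python3 -m creep '0 0 -0.2 0 0 0; 0 0 -0.2 0 0 0; 0 0 0 0 0 0' 1
cat > go.py <<'E'
import sys
from h import *
s=sense();r=R.from_quat(np.roll(s["tool_rot"],-1))
d=r.inv().apply(np.array(list(map(float,sys.argv[1:4])))-s["eef_pos"])
print("shares",(d/150).round(3),"mm",d.round(1),"t",round(s["t"],2),"w",round(s["width"],1),"p",s["eef_pos"].round(1),"F",s["wrist_force"].round(1),"z",r.apply([0,0,1]).round(3),"j",s["joint_pos"].round(2))
E
python3 go.py 541.5 -8.5 265
```

```text
t: 0.4
eef_pos: [139.6, -560.5, 270.1]
tool_rot: [0.004, 0.993, 0.122, -0.0]
wrist_force: [-0.6, -0.5, -1.0]
width: 73.6
finger_force: 0.0
shares [ 3.491 -2.921  0.005] mm [ 523.7 -438.1    0.7] t 0.4 w 73.6 p [ 139.6 -560.5  270.1] F [-0.6 -0.5 -1. ] z [ 0.001 -0.009 -1.   ] j [-1.48  0.16  1.46  0.    1.51 -0.15]
```

```bash
python3 -m creep '.22 -.18 0 0 0 0; .22 -.18 0 0 0 0; .22 -.18 0 0 0 0; .22 -.18 0 0 0 0; .22 -.18 0 0 0 0; .22 -.18 0 0 0 0; .22 -.18 0 0 0 0; .22 -.18 0 0 0 0; .22 -.18 0 0 0 0; .22 -.18 0 0 0 0; 0 0 0 0 0 0; 0 0 0 0 0 0' 1; python3 go.py 541.5 -8.5 265
```

```text
t: 1.6
eef_pos: [393.9, -214.9, 264.3]
tool_rot: [-0.0, 0.992, 0.123, -0.001]
wrist_force: [-0.2, 0.3, -1.0]
width: 0.2
finger_force: 0.0
shares [ 1.291 -1.093 -0.005] mm [ 193.7 -164.    -0.8] t 1.6 w 0.2 p [ 393.9 -214.9  264.3] F [-0.2  0.3 -1. ] z [-0.002  0.001 -1.   ] j [-0.69 -0.11  1.75 -0.    1.5   0.63]
```

```bash
python3 -m creep '.22 -.18 0 0 0 0; .22 -.18 0 0 0 0; .22 -.18 0 0 0 0; .22 -.18 0 0 0 0; .22 -.18 0 0 0 0; .19 -.19 0 0 0 0; 0 0 .2 0 0 0;0 0 .2 0 0 0;0 0 .2 0 0 0;0 0 .2 0 0 0;0 0 0 0 0 0; 0 0 0 0 0 0'; python3 go.py 541.5 -8.5 110
python3 - <<'E'
from h import *
im=read_camera("wrist");cv2.imwrite("pics/w1.png",im[:,:,::-1])
E
```

```text
t: 2.8
eef_pos: [541.7, -11.8, 145.0]
tool_rot: [-0.0, 0.993, 0.121, -0.001]
wrist_force: [0.2, 0.1, 1.0]
width: 0.8
finger_force: 0.0
shares [ 0.005 -0.022  0.233] mm [ 0.7 -3.2 35. ] t 2.8 w 0.8 p [541.7 -11.8 145. ] F [0.2 0.1 1. ] z [-0.002  0.    -1.   ] j [-0.18  0.2   1.69 -0.    1.26  1.15]
```

View pics/w1.png

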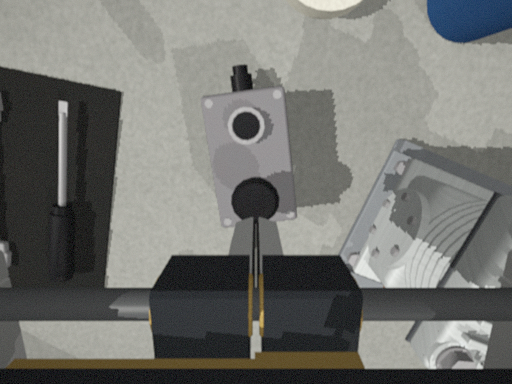

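The wrist view shows the mushroom button at (255,200), directly in line with the fingertips, and start well clear at (246,125). I'll go down to about 95 mm.

```bash
python3 -m creep '0 -.02 .12 0 0 0;0 0 .12 0 0 0;0 0 .08 0 0 0;0 0 0 0 0 0;0 0 0 0 0 0'; python3 -m creep '0 0 .015 0 0 0;0 0 .015 0 0 0;0 0 .01 0 0 0;0 0 .01 0 0 0; 0 0 0 0 0 0;0 0 0 0 0 0'; python3 go.py 541.5 -8.5 83
```

```text
t: 3.35
eef_pos: [542.3, -7.8, 98.6]
tool_rot: [0.0, 0.993, 0.122, 0.001]
wrist_force: [-0.1, -0.0, 0.1]
width: 0.3
finger_force: 0.0
t: 3.95
eef_pos: [541.4, -7.5, 89.9]
tool_rot: [-0.0, 0.993, 0.122, -0.0]
wrist_force: [0.0, -1.5, 0.1]
width: 0.4
finger_force: 0.0
shares [-0.001  0.007  0.046] mm [-0.2  1.   6.9] t 3.95 w 0.4 p [541.4  -7.5  89.9] F [ 0.  -1.5  0.1] z [-0. -0. -1.] j [-0.17  0.26  1.73 -0.    1.15  1.15]
```

```bash
python3 -m creep '0 0 .01 0 0 0;0 0 .01 0 0 0; 0 0 .01 0 0 0;0 0 0 0 0 0;0 0 0 0 0 0'; python3 -m creep '0 0 .01 0 0 0;0 0 .007 0 0 0;0 0 0 0 0 0;0 0 0 0 0 0;0 0 0 0 0 0'
```

```text
t: 4.45
eef_pos: [541.7, -7.5, 86.2]
tool_rot: [0.0, 0.993, 0.122, 0.0]
wrist_force: [-2.1, 0.6, 5.6]
width: 0.4
finger_force: 2.8
t: 4.95
eef_pos: [541.7, -7.5, 83.4]
tool_rot: [0.0, 0.993, 0.122, 0.0]
wrist_force: [-2.3, 1.0, 4.8]
width: 0.5
finger_force: 2.7
```

```bash
python3 -m creep '0 0 .01 0 0 0;0 0 .005 0 0 0;0 0 0 0 0 0;0 0 0 0 0 0;0 0 0 0 0 0'
```

```text
t: 5.45
eef_pos: [541.9, -7.5, 83.2]
tool_rot: [0.0, 0.993, 0.122, 0.0]
wrist_force: [-5.7, 0.6, 16.1]
width: 0.4
finger_force: 7.8
```

It has bottomed out: force rose to 16 N with no further travel, at 83.2 mm. I'll retract and head for the bolt.

```bash
python3 -m creep '0 0 -.1 0 0 0;0 0 -.23 0 0 0;0 0 -.23 0 0 0;0 0 -.23 0 0 0;0 0 -.23 0 0 0;0 0 -.15 0 0 0;0 0 0 0 0 0;0 0 0 0 0 0'; python3 go.py 477.3 -248.5 255
```

```text
t: 6.25
eef_pos: [541.2, -7.5, 255.3]
tool_rot: [-0.0, 0.993, 0.122, -0.0]
wrist_force: [0.2, 0.0, -0.5]
width: 0.4
finger_force: 0.0
shares [-0.803  1.456  0.002] mm [-120.4  218.3    0.3] t 6.25 w 0.4 p [541.2  -7.5 255.3] F [ 0.2  0.  -0.5] z [-0.  0. -1.] j [-0.17  0.1   1.56  0.    1.48  1.15]
```

```bash
python3 -m creep '-.115 .208 0 0 0 0;-.115 .208 0 0 0 0;-.115 .208 0 0 0 0;-.115 .208 0 0 0 0;-.115 .208 0 0 0 0;-.115 .208 0 0 0 0;-.115 .208 0 0 0 0;0 0 0 0 0 0;0 0 0 0 0 0'; python3 go.py 477.3 -248.5 199
python3 - <<'E'
from h import *
for n in("top","wrist"):
    im=read_camera(n)[:,:,::-1];np.save(n+"2",im)
cv2.imwrite("pics/w2.png",np.hstack([im[:, 100:412],cv2.resize(np.load("top2.npy")[170:250,240:336],(460,384),interpolation=cv2.INTER_CUBIC)]))
E
```

```text
t: 7.15
eef_pos: [476.0, -248.3, 253.4]
tool_rot: [-0.002, 0.993, 0.121, -0.002]
wrist_force: [-0.0, -0.5, 0.4]
width: 0.5
finger_force: 0.0
shares [0.009 0.005 0.363] mm [ 1.4  0.7 54.4] t 7.15 w 0.5 p [ 476.  -248.3  253.4] F [-0.  -0.5  0.4] z [-0.004  0.003 -1.   ] j [-0.64  0.09  1.57  0.    1.48  0.69]
```

View pics/w2.png

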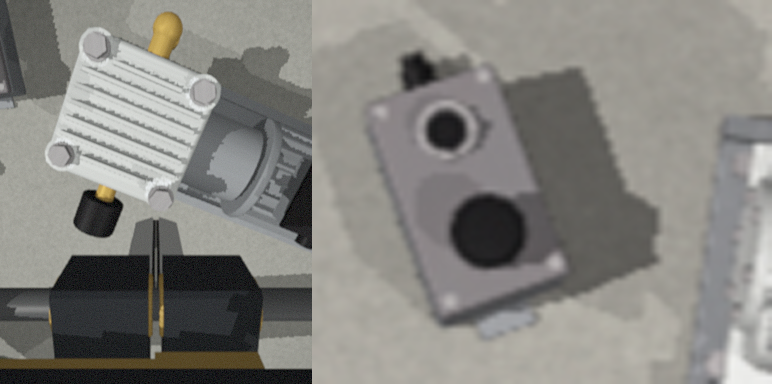

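In the wrist view the target bolt is at about (262,195), right in front of the fingertips; the button is down. I'll check the position against the wrist calibration.

```bash
python3 - <<'E'
from h import *
s=sense();i=camera_info("wrist");T=np.eye(4);T[:3,:3]=R.from_quat(np.roll(s["tool_rot"],-1)).as_matrix();T[:3,3]=s["eef_pos"]
T=T@np.array(i["T_tool_cam"])
print(at(i,262,194,184,T).round(1))
for u,v in((196,46),(304,91),(162,154)):print(at(i,u,v,168,T).round(1))
E
```

```text
[ 484.7 -250.1  184. ]
[ 586.5 -169.8  168. ]
[ 574.5 -263.3  168. ]
[ 494.4 -158.1  168. ]
```

```bash
python3 -m creep '.005 .005 .12 0 0 0;0 0 .12 0 0 0;0 0 .09 0 0 0;0 0 .03 0 0 0;0 0 0 0 0 0;0 0 0 0 0 0'; python3 go.py 477.3 -248.5 198
```

```text
t: 7.85
eef_pos: [478.7, -249.1, 202.8]
tool_rot: [0.0, 0.992, 0.122, 0.0]
wrist_force: [-0.0, -0.5, 0.2]
width: 0.6
finger_force: 0.0
shares [-0.008 -0.006  0.032] mm [-1.2 -1.   4.8] t 7.85 w 0.6 p [ 478.7 -249.1  202.8] F [-0.  -0.5  0.2] z [ 0.001 -0.001 -1.   ] j [-0.64  0.13  1.63  0.    1.37  0.69]
```

Wrist and top estimates average about (479.5,-250), and I'm at (478.7,-249.1). I'll lower a little and hold.

```bash
python3 -m creep '0.005 0 .03 0 0 0;0 0 0 0 0 0;0 0 0 0 0 0;0 0 0 0 0 0;0 0 0 0 0 0;0 0 0 0 0 0;0 0 0 0 0 0;0 0 0 0 0 0;0 0 0 0 0 0;0 0 0 0 0 0;0 0 0 0 0 0;0 0 0 0 0 0'
python3 -m creep '0 0 0 0 0 0;0 0 0 0 0 0;0 0 0 0 0 0;0 0 0 0 0 0;0 0 0 0 0 0;0 0 0 0 0 0;0 0 0 0 0 0;0 0 0 0 0 0;0 0 0 0 0 0;0 0 0 0 0 0;0 0 0 0 0 0;0 0 0 0 0 0'
python3 -m creep '0 0 -.15 0 0 0;0 0 -.15 0 0 0;0 0 -.1 0 0 0;0 0 0 0 0 0'; python3 go.py 466.3 334.5 258
```

```text
t: 9.05
eef_pos: [478.9, -249.0, 197.7]
tool_rot: [0.0, 0.993, 0.122, 0.0]
wrist_force: [0.4, 0.2, -0.6]
width: 0.4
finger_force: 0.0
t: 10.25
eef_pos: [478.9, -249.0, 197.6]
tool_rot: [-0.0, 0.993, 0.122, -0.0]
wrist_force: [0.2, -0.1, 0.5]
width: 0.4
finger_force: 0.0
t: 10.65
eef_pos: [480.3, -250.1, 260.5]
tool_rot: [0.002, 0.993, 0.122, 0.002]
wrist_force: [0.5, 0.2, -0.6]
width: 0.6
finger_force: 0.0
shares [ 8.540e-01 -3.803e+00  3.000e-03] mm [ 1.281e+02 -5.705e+02  5.000e-01] t 10.65 w 0.6 p [ 480.3 -250.1  260.5] F [ 0.5  0.2 -0.6] z [ 0.005 -0.003 -1.   ] j [-0.64  0.09  1.56  0.    1.49  0.69]
```

```bash
python3 -m creep '.061 -.27 0 0 0 0;.061 -.27 0 0 0 0;.061 -.27 0 0 0 0;.061 -.27 0 0 0 0;.061 -.27 0 0 0 0;.061 -.27 0 0 0 0;.061 -.27 0 0 0 0;.061 -.27 0 0 0 0;.061 -.27 0 0 0 0;.061 -.27 0 0 0 0;.061 -.27 0 0 0 0;.061 -.27 0 0 0 0'
python3 -m creep '.061 -.27 0 0 0 0;.061 -.27 0 0 0 0;0 0 .2 0 0 0;0 0 .3 0 0 0;0 0 .3 0 0 0;0 0 .3 0 0 0;0 0 0 0 0 0;0 0 0 0 0 0;0 0 0 0 0 0'; python3 go.py 466.3 334.5 26
python3 - <<'E'
from h import *
im=read_camera("wrist");cv2.imwrite("pics/w3.png",im[:,:,::-1])
E
```

```text
t: 11.85
eef_pos: [466.7, 250.6, 256.3]
tool_rot: [0.0, 0.993, 0.122, -0.001]
wrist_force: [0.3, -1.0, 1.4]
width: 0.4
finger_force: 0.0
t: 12.75
eef_pos: [467.7, 333.1, 95.3]
tool_rot: [-0.001, 0.993, 0.122, 0.002]
wrist_force: [0.4, -0.5, 0.3]
width: 0.1
finger_force: 0.0
shares [-0.009 -0.011  0.462] mm [-1.3 -1.6 69.3] t 12.75 w 0.1 p [467.7 333.1  95.3] F [ 0.4 -0.5  0.3] z [ 0.004  0.002 -1.   ] j [0.47 0.31 1.65 0.   1.17 1.79]
```

View pics/w3.png

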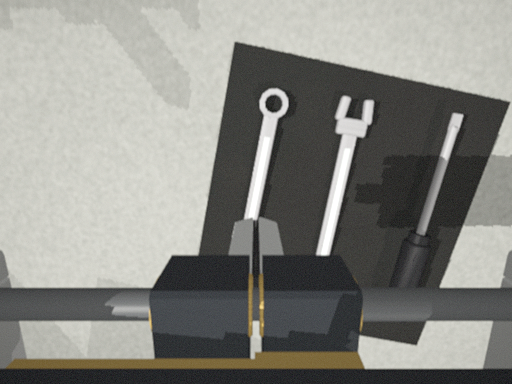

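The ring spanner, with its closed ring at (274,103), runs under the fingertips, its shank at (251,215). I'll go down to about 26 mm.

```bash
python3 - <<'E'
from h import *
s=sense();i=camera_info("wrist");T=np.eye(4);T[:3,:3]=R.from_quat(np.roll(s["tool_rot"],-1)).as_matrix();T[:3,3]=s["eef_pos"]
T=T@np.array(i["T_tool_cam"])
for u,v in((274,103),(266,147),(251,214)):print(at(i,u,v,11,T).round(1))
E
python3 -m creep '-.008 -.008 .15 0 0 0;0 0 .15 0 0 0;0 0 .09 0 0 0;0 0 .03 0 0 0;0 0 0 0 0 0;0 0 0 0 0 0'; python3 go.py 466.3 334.5 26
```

```text
[551.2 338.9  11. ]
[514.3 336.3  11. ]
[452.5 334.4  11. ]
t: 13.4
eef_pos: [465.4, 333.6, 31.0]
tool_rot: [-0.0, 0.993, 0.122, 0.001]
wrist_force: [-0.4, -1.1, -0.2]
width: 0.6
finger_force: 0.0
shares [ 0.007 -0.005  0.033] mm [ 1.1 -0.7  5. ] t 13.4 w 0.6 p [465.4 333.6  31. ] F [-0.4 -1.1 -0.2] z [ 0.002  0.001 -1.   ] j [0.47 0.4  1.69 0.   1.05 1.8 ]
```

The wrist check agrees: the shank line is at y≈334.5 here. I'll drop 5 mm, hold about 2.4 s and look at the whole scene.

```bash
python3 -m creep '0.005 -0.005 .033 0 0 0;0 0 0 0 0 0;0 0 0 0 0 0;0 0 0 0 0 0;0 0 0 0 0 0;0 0 0 0 0 0;0 0 0 0 0 0;0 0 0 0 0 0;0 0 0 0 0 0;0 0 0 0 0 0;0 0 0 0 0 0;0 0 0 0 0 0'
python3 -m creep '0 0 0 0 0 0;0 0 0 0 0 0;0 0 0 0 0 0;0 0 0 0 0 0;0 0 0 0 0 0;0 0 0 0 0 0;0 0 0 0 0 0;0 0 0 0 0 0;0 0 0 0 0 0;0 0 0 0 0 0;0 0 0 0 0 0;0 0 0 0 0 0'
python3 - <<'E'
from h import *
im=read_camera("side");cv2.imwrite("pics/s4.png",cv2.resize(im[170:384,150:400,::-1],(700,599),interpolation=cv2.INTER_CUBIC))
E
```

```text
t: 14.6
eef_pos: [464.8, 333.9, 24.7]
tool_rot: [-0.0, 0.993, 0.122, -0.0]
wrist_force: [0.5, 0.3, -0.7]
width: 0.7
finger_force: 0.0
t: 15.8
eef_pos: [464.8, 333.9, 24.7]
tool_rot: [-0.0, 0.993, 0.122, -0.0]
wrist_force: [0.3, 0.1, -1.1]
width: 0.6
finger_force: 0.0
```

View pics/s4.png

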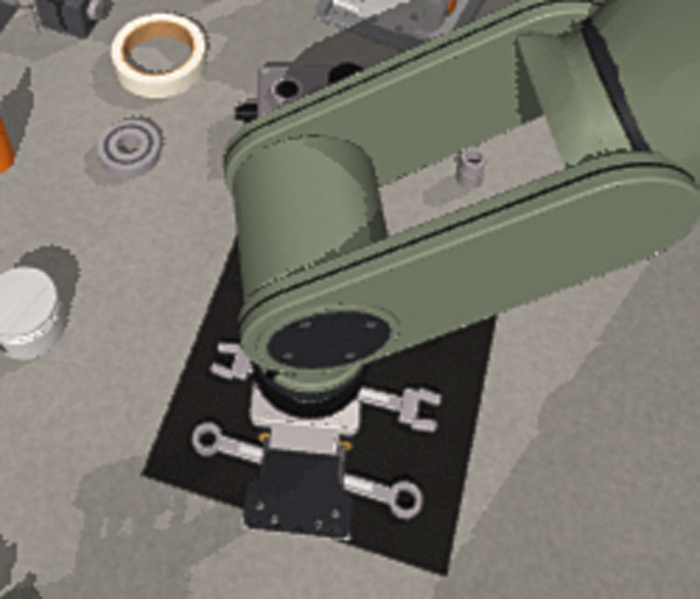

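The gripper is centred over the ring spanner, whose rings show at (206,438) and (405,498). There is no contact force and nothing has moved, so I'll hand in.

```bash
python3 -c "from rig import sign_off; print(sign_off())"
```

```text
the job is handed in; nothing more can be done
None
```

Job handed in at about 16 s: the stop button is fully down, I pointed at the proud bolt for about 2.4 s from about 14 mm above, and the arm is still pointing at the ring spanner from about 14 mm above, touching nothing.

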